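# Assemble a sieve column

### The arm

A 6-joint arm with a two-finger parallel gripper is mounted at the origin on a cart in front of the work surface, level with it; the furniture and walls round the work are solid. World frame = base frame: x ahead of the robot, y to its left, z up, the work surface at z = 0. Lengths are in m, angles in rad, forces in N, time in s.
With the tool pointing down it reaches from about 0.25 to 0.725 m from the base axis. Payload 4 kg.
Tool frame: the origin (TCP) lies midway between the tips of the shut fingers; the grasp point (between the pads) lies 19 mm behind it; z points along the fingers, x is the direction in which the jaws open and shut, and the axes are right-handed (so a half turn about z gives the same grasp; the last joint's range is limited). The gripper opens to 85 mm and grips with 20 to 120 N. Pads are 22 mm wide; open, the fingers measure 114 mm over their backs; the gripper's body (76 mm by 85 mm) begins 54 mm behind the grasp point. The pads swing forward as they close: fully open they stand 13 mm farther back than shut.
Start: joints at [-1.208, 0.241, 0.005, 1.335, 0, 1.571], TCP at [0.177, -0.467, 0.231] pointing down, gripper open.
Joint ranges: [-2.72, 2.72], [-1.05, 1.87], [-1.09, 1.28], [-1.99, 2.15], [-1.42, 1.44], [-3.14, 3.14]. Speed limits (rad/s): [2.79, 2.79, 3.14, 3.14, 3.14, 3.14].

### API

Orientations are given as a unit quaternion [x, y, z, w].
In Python, from workcell import bot, vision, ticket gives the robot as it stands.
- The arm moves only by the tool play_rows, never from a script. Its argument "deltas" is one flat list of numbers, 5 for each row, row after row: the opening, from 0 (shut) to 1 (fully open), then the shift along the tool's x, y, z in units of 60 mm (1.0 is 60 mm), then the turn about the tool's z in degrees. A call has 1 to 12 rows; each row shifts and turns the pose as measured when the row begins, along the tool's axes as they then stand; what a row does not reach is not made up. A row lasts 1/8 s, in which the tool goes at most 62.5 mm and 10.7 degrees, less where a joint would pass 70% of its speed; a pose out of reach is approached as far as the arm can. A call is refused whole if a number of a shift passes 1 or a number of a turn 10.7, either way. A call with a gripper value outside its range is refused whole. The fingers move at their own pace and stop on an object; the grip force is fixed at half the most. Time passes only in rows, so rows that do not move let the fingers close. It gives the time, the measured TCP pose, the force and the opening at its end, in the units of the state.
- bot.get_obs(): the state, without advancing time (a new reading comes with each control period).
- vision.camera(name): name is "scene" or "top"; returns a dict with "color" (384x512x3 uint8, blue, green, red), "intrinsics" (3x3 intrinsics, pixels), "rvec" (rotation vector, rad) and "tvec" (3), from world to camera coordinates, as OpenCV has them. Camera axes: x right, y down, z forward; pixel columns grow to the right and rows downward; lengths in m; the calibration is good to about 2 mm. A picture is of the moment at which its call begins. There is no depth.
- ticket.job_done(): hands the job in, once; it reports no verdict.
The state is a dict: "clock": time; "joint_pos": joint angles; "joint_vel": joint speeds; "tau": joint torques, N m; "eef_pos": TCP position; "tool_rot": TCP orientation; "ft_force": force on the tool from outside, world axes, zero at the start; "ft_torque": the same for the moment, N m; "grip_width": finger opening in m.
Only numpy, scipy, OpenCV 4.12 (cv2) and the standard library are available. Lean on these libraries where they do the work, as an engineer would, in place of code of your own. Each camera call takes 0.05 s, during which the arm holds its last target. There are 200 camera calls.

### The job

Put the small sieve column together on the round grey base, one piece at a time from the bottom up: the pan first, then the fine-mesh sieve, then the coarse-mesh sieve, and the lid on top. Each piece must sit upright and fully home in the one below, and the mineral specimens must stay where they lie.

Things in the scene. Friction and masses are not known exactly. Their poses are not given: they have to be found in the camera images.
- pan_center (a point): Pan: shallowest open round vessel, closed sheet floor; plain steel, 28 mm high, upright at the start. Tapered foot 10 mm high (49 mm across at its top, 42 below) drops into the 54 mm opening of the piece below; the shoulder above it rests on that rim. Above the foot a straight round wall, 60 mm across outside, 54 inside: grasp there, across the outside. Point: its centre, 14 mm above its underside; z is its up axis.
- fine_sieve_center (a point): Fine sieve: open round vessel, floor of close dark wires 3.5 mm apart; plain steel, 36 mm high, upright at the start. Tapered foot 10 mm high (49 mm across at its top, 42 below) drops into the 54 mm opening of the piece below; the shoulder above it rests on that rim. Above the foot a straight round wall, 60 mm across outside, 54 inside: grasp there, across the outside. Point: its centre, 18 mm above its underside; z is its up axis.
- coarse_sieve_center (a point): Coarse sieve: tallest open round vessel, floor of two bars each way, 18 mm apart; plain steel, 44 mm high, upright at the start. Tapered foot 10 mm high (49 mm across at its top, 42 below) drops into the 54 mm opening of the piece below; the shoulder above it rests on that rim. Above the foot a straight round wall, 60 mm across outside, 54 inside: grasp there, across the outside. Point: its centre, 22 mm above its underside; z is its up axis.
- sieve_lid_center (a point): Lid: steel disc 60 mm across with a black knob, 35 mm high in all, upright at the start. Tapered foot 10 mm high (49 mm across at its top, 42 below) drops into the 54 mm opening of the piece below; the shoulder above it rests on that rim. Disc from 10 to 15 mm, knob (upright cylinder 20 mm across; grasp it there) from 15 to 35 mm above the underside. Point: centre, 17.5 mm above the underside; z is its up axis.
- base_collar (a point): Base, fixed: round grey plinth 104 mm across, 12 mm high, with a steel collar (60 mm across outside, 54 inside, 12 deep) on its middle; the pan goes into it. Point: centre of the collar's top rim, 24 mm above the table; z up. Each seated piece adds its height less the 10 mm foot: rims then at 42 mm (pan), 68 (fine sieve), 102 (coarse sieve).
- amethyst: A purple crystal cluster, 58 x 80 x 42 mm. A bystander: leave it where it lies. The origin is the centre of its underside.
- limonite: A yellow-brown rock, 40 x 56 x 26 mm. A bystander: leave it where it lies. The origin is the centre of its underside.
- blue_crystal: A blue crystal cluster on grey rock, 57 x 60 x 41 mm. A bystander: leave it where it lies. The origin is the centre of its underside.
- galena_rock: A small silvery grey rock, 30 x 36 x 21 mm. A bystander: leave it where it lies. The origin is the centre of its underside.
Not all that is in view belongs to the job. Leave any blue or red look-alike of the part that bears sieve_lid_center alone. Leave any orange look-alike of the part that bears fine_sieve_center alone.

How it is judged:
On the way, in this order (a step that is already met when the one before it is completed fails the run):
1. the pan is home in the base's collar (horizontal distance between pan_center and base_collar below 0.006 m and height (world z) of pan_center between 0.025 and 0.031 m and angle between pan_center's own z axis and vertical below 0.06 rad), for 0.2 s.
2. the fine sieve is home on the pan (horizontal distance between fine_sieve_center and pan_center below 0.006 m and height (world z) of fine_sieve_center between 0.047 and 0.053 m and angle between fine_sieve_center's own z axis and vertical below 0.06 rad), for 0.2 s.
3. the coarse sieve is home on the fine sieve (horizontal distance between coarse_sieve_center and fine_sieve_center below 0.006 m and height (world z) of coarse_sieve_center between 0.077 and 0.083 m and angle between coarse_sieve_center's own z axis and vertical below 0.06 rad), for 0.2 s.
4. the lid is home on the coarse sieve (horizontal distance between sieve_lid_center and coarse_sieve_center below 0.006 m and height (world z) of sieve_lid_center between 0.1065 and 0.1125 m and angle between sieve_lid_center's own z axis and vertical below 0.06 rad), for 0.2 s.
At the end, for the whole second after the job is handed in: Base, pan, fine sieve, coarse sieve and lid stand on one another in this order from the bottom: each within 6 mm sideways of the centre of the one below, within 3 mm of its fully seated height and upright within 0.06 rad, released and at rest (all of step 1 and all of step 2 and all of step 3 and all of step 4); the robot touches nothing.
It fails at once if the amethyst is moved more than 30 mm (distance of amethyst from where it was at the start of the episode above 0.03 m).
It fails at once if the limonite is moved more than 30 mm (distance of limonite from where it was at the start of the episode above 0.03 m).
It fails at once if the blue crystal is moved more than 30 mm (distance of blue_crystal from where it was at the start of the episode above 0.03 m).
It fails at once if the galena rock is moved more than 30 mm (distance of galena_rock from where it was at the start of the episode above 0.03 m).
It also fails if it takes over 93 s, if anything falls off the work surface, if the arm or the gripper's body presses on something with over 40 N, if the wrist force passes 120 N, or if a joint passes its speed limit or range.

## Working session

There is one attempt and no reset: what is moved stays moved. The work goes in short steps, Python scripts to look and compute and a tool call to move; the robot and the scene stay as the last step left them, time stands still between calls to the robot, and variables do not carry over. Pictures are saved under pics/ and viewed, about 12 in all and at most 16, crops included, and the job is handed in when it is done.

Besides the shell and the picture viewer there is one more tool, called after "Call:" as name(argument=value, ...) on one line, values as JSON. play_rows: Moves the arm, as the interface text tells. Its arguments: {"type":"object","properties":{"deltas":{"type":"array"}},"required":["deltas"]}

```bash
mkdir -p pics
python3 - <<'E'
from workcell import bot,vision
import cv2,numpy as np
for n in("scene","top"):
    c=vision.camera(n); cv2.imwrite(f"pics/{n}0.png",cv2.resize(c["color"],(800,600),interpolation=cv2.INTER_CUBIC))
    np.savez(f"{n}.npz",**c)
    print(n,c["intrinsics"].tolist(),np.round(c["rvec"],4),np.round(c["tvec"],4))
print(bot.get_obs())
E
```

```text
scene [[438.5774422804815, 0.0, 249.93983443314943], [0.0, 438.5774422804815, 191.71054153115116], [0.0, 0.0, 1.0]] [ 1.2358 -2.0594  1.1539] [0.2989 0.262  1.1543]
top [[356.8962553432773, 0.0, 252.109959112281], [0.0, 356.8962553432773, 195.34173864183967], [0.0, 0.0, 1.0]] [ 2.1659 -2.2231  0.0933] [0.0845 0.5025 1.1168]
{'clock': 0.1, 'joint_pos': array([-1.20799424e+00,  2.41328731e-01,  3.85797746e-03,  1.33519745e+00,
        1.93653224e-05,  1.57081251e+00]), 'joint_vel': array([-0.00078161, -0.00180098,  0.0040734 , -0.00101138, -0.0008304 ,
        0.00025552]), 'tau': array([-7.10031127e-04, -3.73137689e+01,  2.53010434e+01,  1.09015784e-02,
       -4.26233350e-05,  3.34149817e-06]), 'eef_pos': array([ 0.1772526 , -0.46692263,  0.23050605]), 'tool_rot': array([ 8.23067125e-01, -5.67943335e-01, -7.64851280e-04, -5.39518192e-04]), 'ft_force': array([-0.31868902, -0.28187245, -0.88226388]), 'ft_torque': array([ 0.03469152, -0.01667267,  0.04683016]), 'grip_width': 0.0850899343376563}
```

View pics/top0.png

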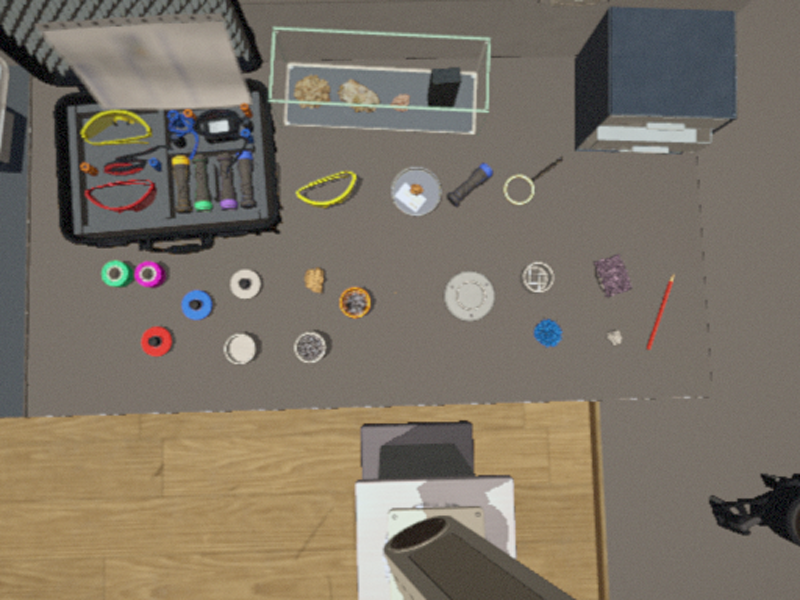

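View pics/scene0.png

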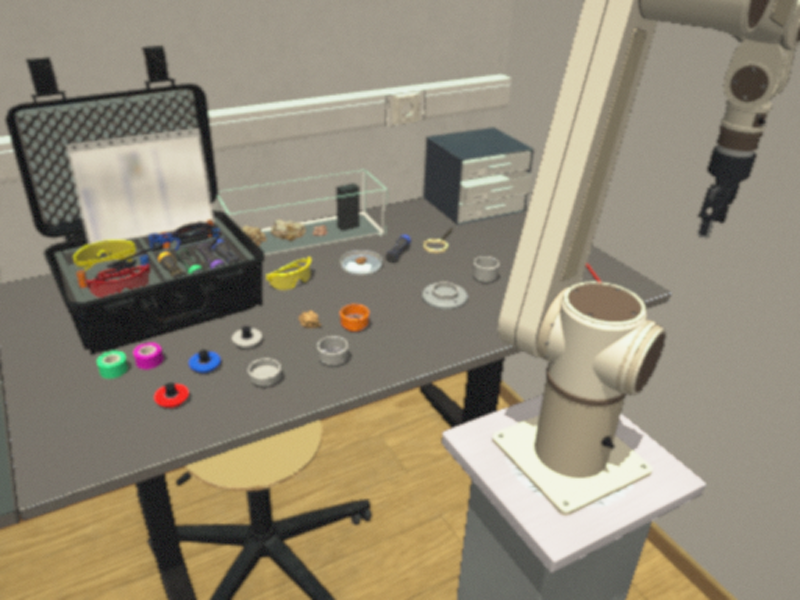

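The pan is at top-view (240,348), the fine sieve at (311,347), and the coarse sieve at (538,277). The lid, a plain disc with a knob, is at (245,284), and the base is at (469,296). The look-alikes are the blue lid (196,305), the red lid (156,341) and the orange sieve (355,302). Next I'll fit model silhouettes in both cameras and check them in one enlarged crop.

```bash
cat > h.py <<'E'
import cv2,numpy as np
from scipy.optimize import least_squares
a=np.linspace(0,2*np.pi,60,endpoint=False)
ring=lambda r,z:np.c_[r*np.cos(a),r*np.sin(a),0*a+z]
def vessel(h): return np.r_[ring(.021,0),ring(.0245,.01),ring(.030,.01),ring(.030,h)]
M={"pan":vessel(.028),"fine":vessel(.036),"coarse":vessel(.044),
 "lid":np.r_[ring(.021,0),ring(.03,.01),ring(.03,.015),ring(.01,.035)],
 "base":np.r_[ring(.052,0),ring(.052,.012),ring(.03,.024)]}
def proj(c,P): return cv2.projectPoints(P,c["rvec"],c["tvec"],c["intrinsics"],None)[0][:,0]
def hull(c,n,p): return cv2.convexHull(proj(c,M[n]+p).astype(np.float32))
def cen(h):
    m=cv2.moments(h); return np.array([m["m10"],m["m01"]])/m["m00"]
def mask_hull(c,n,p):
    """silhouette of the non-table pixels in a window round the predicted hull"""
    h=hull(c,n,p); x,y,w,hh=cv2.boundingRect(h.astype(np.int32)); m=7
    x0,y0=x-m,y-m; im=c["color"][y0:y+hh+m,x0:x+w+m].astype(float)
    k=5; im=cv2.resize(im,None,fx=k,fy=k,interpolation=cv2.INTER_LINEAR)
    b=np.median(np.r_[im[0],im[-1],im[:,0],im[:,-1]],0)
    d=(np.linalg.norm(im-b,axis=2)>32).astype(np.uint8)
    cs,_=cv2.findContours(d,cv2.RETR_EXTERNAL,cv2.CHAIN_APPROX_NONE)
    q=cv2.convexHull(max(cs,key=cv2.contourArea)).astype(np.float32)
    return ((q+.5)/k-.5+[x0,y0]).astype(np.float32),h
def ray(c,u,z):
    R=cv2.Rodrigues(c["rvec"])[0]; o=-R.T@c["tvec"].ravel()
    d=R.T@np.linalg.inv(c["intrinsics"])@[*u,1]; return o+d*(z-o[2])/d[2]
def fit(c,n,p,z=0):
    p=np.array([p[0],p[1],z],float)
    for _ in range(3):
        q,h=mask_hull(c,n,p); t=cen(q)
        p[:2]=least_squares(lambda s:cen(hull(c,n,np.array([*s,z])))-t,p[:2],diff_step=1e-3).x
    return p,cv2.contourArea(q)/cv2.contourArea(hull(c,n,p)),q
E
python3 - <<'E'
from h import *
C={n:dict(np.load(f"{n}.npz")) for n in("top","scene")}
T={"pan":(240,348),"fine":(311,347),"coarse":(538,277),"lid":(245,284),"base":(469,296)}
rows=[]
for n,u in T.items():
    p0=ray(C["top"],np.array(u)*.64,.02); tiles=[]; p=p0
    for k in("top","scene"):
        p,r,q=fit(C[k],n,p0 if k=="top" else p); print(n,k,np.round(p,4),"area ratio",round(r,3))
        s=6; g=cen(q).astype(int); w=13 if n!="base" else 20
        im=C[k]["color"][g[1]-w:g[1]+w,g[0]-w:g[0]+w]; s=155/(2*w)
        im=cv2.resize(im,(155,155),interpolation=cv2.INTER_CUBIC)
        cv2.polylines(im,[np.int32((hull(C[k],n,p)-g+w+.5)*s)],1,(0,255,0))
        tiles.append(im)
    rows.append(np.vstack(tiles))
for n,u in {"ame":(613,277),"limo":(315,280),"bluec":(548,333),"galena":(615,338),"orange":(355,302),"bluelid":(196,305),"redlid":(156,341)}.items(): print(n,np.round(ray(C["top"],np.array(u)*.64,.02),3))
cv2.imwrite("pics/crop1.png",np.hstack(rows))
E
```

```text
pan top [0.4258 0.3854 0.    ] area ratio 1.033
pan scene [0.4323 0.3801 0.    ] area ratio 0.877
fine top [0.4249 0.2438 0.    ] area ratio 1.066
fine scene [0.4324 0.2384 0.    ] area ratio 0.823
coarse top [ 0.5549 -0.2216  0.    ] area ratio 0.959
coarse scene [ 0.5594 -0.2254  0.    ] area ratio 0.798
lid top [0.5573 0.375  0.    ] area ratio 1.074
lid scene [0.5559 0.3725 0.    ] area ratio 0.933
base top [ 0.5217 -0.0831  0.    ] area ratio 0.973
base scene [ 0.522  -0.0858  0.    ] area ratio 0.919
ame [ 0.551 -0.378  0.02 ]
limo [0.56 0.23 0.02]
bluec [ 0.44  -0.239  0.02 ]
galena [ 0.426 -0.376  0.02 ]
orange [0.513 0.15  0.02 ]
bluelid [0.515 0.47  0.02 ]
redlid [0.445 0.55  0.02 ]
```

View pics/crop1.png

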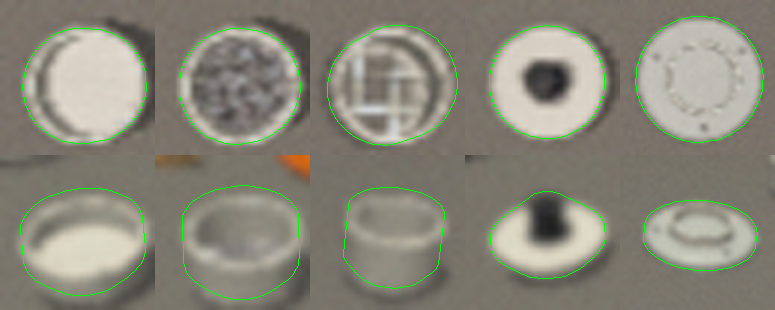

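The crop confirms all four parts. The pan has a closed floor, the fine sieve a dark mesh, the coarse sieve two bars each way, and the lid is plain steel with a black knob. The top-camera outlines fit well. The scene fits are biased by shading, so I'll trust the top ones: pan (.426,.385), fine (.425,.244), coarse (.555,-.222), lid (.557,.375), base (.522,-.083).

First I'll turn the jaws to lie along world x.

Call:
play_rows(deltas=[1, 0, 0, 0, -9.9, 1, 0, 0, 0, -9.9, 1, 0, 0, 0, -9.9, 1, 0, 0, 0, -9.9, 1, 0, 0, 0, -9.9, 1, 0, 0, 0, -9.9, 1, 0, 0, 0, -9.9, 1, 1, 0, 0, 0, 1, 1, -1, 0, 0, 1, 1, -1, 0, 0, 1, 1, -1, 0, 0, 1, 0, -1, 0, 0])

```text
clock: 1.6
eef_pos: [0.3659, -0.2621, 0.2248]
tool_rot: [1.0, 0.017, -0.003, -0.007]
ft_force: [0.3, 0.2, 0.0]
grip_width: 0.0852
```

```bash
cat > go.py <<'E'
import sys,numpy as np
from scipy.spatial.transform import Rotation as R
from workcell import bot
o=bot.get_obs(); r=R.from_quat(o["tool_rot"]); X=r.as_matrix()[:,0]
d=np.array([float(v) for v in sys.argv[1:4]])-o["eef_pos"]
print("t",round(o["clock"],2),"pos",np.round(o["eef_pos"],4),"yaw deg",np.round(np.degrees(np.arctan2(X[1],X[0])),2),"tilt",np.round(r.as_matrix()[:2,2],4),"F",np.round(o["ft_force"],1),"w",round(o["grip_width"],4),"j6",round(o["joint_pos"][5],2))
print("delta units",np.round(r.inv().apply(d)/.06,3))
E
python3 go.py .4258 .3854 .1
```

```text
t 1.6 pos [ 0.3659 -0.2621  0.2248] yaw deg 1.9 tilt [-0.006   0.0133] F [0.3 0.2 0. ] w 0.0852 j6 0.91
delta units [  1.367 -10.724   2.218]
```

Call:
play_rows(deltas=[1, 0.2, -1, 0.1, 1.9, 1, 0.2, -1, 0.1, 0, 1, 0.2, -1, 0.1, 0, 1, 0.2, -1, 0.1, 0, 1, 0.2, -1, 0.2, 0, 1, 0.2, -1, 0.2, 0, 1, 0.2, -1, 0.2, 0, 1, 0, -1, 0.2, 0, 1, 0, -1, 0.2, 0, 1, 0, -1, 0.2, 0, 1, 0, -0.5, 0, 0, 1, 0, 0, 0, 0])

```text
clock: 3.1
eef_pos: [0.4441, 0.3825, 0.1307]
tool_rot: [1.0, 0.002, -0.004, -0.005]
ft_force: [-0.0, -0.8, 0.4]
grip_width: 0.0853
```

```bash
python3 go.py .4258 .3854 .06
```

```text
t 3.1 pos [0.4441 0.3825 0.1307] yaw deg 0.24 tilt [-0.0079  0.0096] F [-0.  -0.8  0.4] w 0.0853 j6 2.27
delta units [-0.295 -0.039  1.181]
```

Call:
play_rows(deltas=[1, -0.3, -0.04, 0.6, 0, 1, 0, 0, 0.5, 0, 1, 0, 0, 0, 0])

```text
clock: 3.48
eef_pos: [0.4248, 0.3829, 0.0629]
tool_rot: [1.0, 0.001, -0.004, -0.004]
ft_force: [-0.8, -0.2, -1.0]
grip_width: 0.0852
```

```bash
python3 go.py .4258 .3854 .003
```

```text
t 3.48 pos [0.4248 0.3829 0.0629] yaw deg 0.15 tilt [-0.0089  0.0072] F [-0.8 -0.2 -1. ] w 0.0852 j6 2.3
delta units [ 0.026 -0.035  0.999]
```

Call:
play_rows(deltas=[1, 0.02, -0.03, 0.5, 0, 1, 0, -0.02, 0.45, 0, 1, 0, 0, 0.05, 0, 1, 0, 0, 0, 0])

```text
clock: 3.98
eef_pos: [0.4296, 0.3856, 0.0077]
tool_rot: [1.0, -0.001, -0.002, -0.006]
ft_force: [-0.0, -0.0, -0.4]
grip_width: 0.0856
```

```bash
python3 go.py .4258 .3854 .003
python3 - <<'E'
from workcell import vision
import cv2
c=vision.camera("scene")["color"]
t=vision.camera("top")["color"]
cv2.imwrite("pics/g1.png",cv2.hconcat([cv2.resize(c[160:280,90:250],(400,300)),cv2.resize(t[170:260,100:220],(400,300))]))
E
```

```text
t 3.98 pos [0.4296 0.3856 0.0077] yaw deg -0.1 tilt [-0.0035  0.0112] F [-0.  -0.  -0.4] w 0.0856 j6 2.3
delta units [-0.063  0.005  0.078]
```

View pics/g1.png

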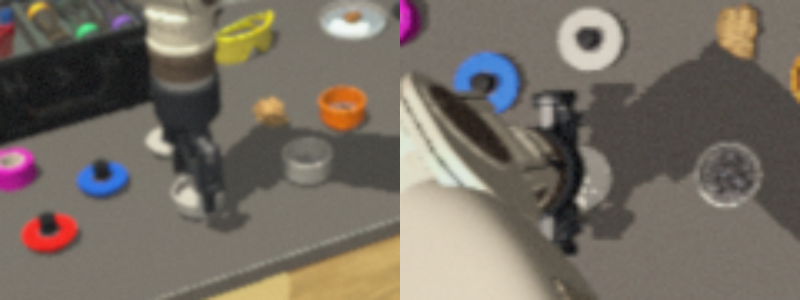

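The gripper straddles the pan cleanly, with nothing touching it. Closing now.

Call:
play_rows(deltas=[1, -0.05, 0, 0.07, 0, 0.7, 0, 0, 0, 0, 0.5, 0, 0, 0, 0, 0.5, 0, 0, 0, 0, 0.5, 0, 0, 0, 0, 0.5, 0, 0, 0, 0])

```text
clock: 4.82
eef_pos: [0.4277, 0.3872, 0.0065]
tool_rot: [1.0, -0.001, 0.0, -0.007]
ft_force: [0.2, -0.5, 1.3]
grip_width: 0.0586
```

```bash
python3 go.py .4258 .3854 .003;python3 go.py .4258 .3854 .003
```

```text
t 4.83 pos [0.4277 0.3872 0.0065] yaw deg -0.07 tilt [0.0005 0.0147] F [ 0.2 -0.5  1.3] w 0.0586 j6 2.3
delta units [-0.031  0.031  0.058]
t 4.83 pos [0.4277 0.3872 0.0065] yaw deg -0.07 tilt [0.0005 0.0147] F [ 0.2 -0.5  1.3] w 0.0586 j6 2.3
delta units [-0.031  0.031  0.058]
```

Gripped at 58.6 mm. Lifting and carrying to the base.

Call:
play_rows(deltas=[0.5, 0, 0, -0.3, 0, 0.5, 0, 0, -0.8, 0, 0.5, 0.2, 0.5, -0.6, 0, 0.5, 0.2, 1, 0, 0, 0.5, 0.3, 1, 0, 0, 0.5, 0.3, 1, 0, 0, 0.5, 0.3, 1, 0, 0, 0.5, 0.2, 1, 0, 0, 0.5, 0.2, 1, 0, 0, 0.5, 0, 1, 0, 0, 0.5, 0, 0.5, 0, 0, 0.5, 0, 0, 0, 0])

```text
clock: 6.32
eef_pos: [0.5335, -0.1045, 0.1029]
tool_rot: [1.0, 0.001, 0.002, -0.006]
ft_force: [-0.5, 1.0, -0.7]
grip_width: 0.0585
```

```bash
python3 go.py .522 -.0815 .06
```

```text
t 6.33 pos [ 0.5335 -0.1045  0.1029] yaw deg 0.11 tilt [0.0031 0.013 ] F [-0.5  1.  -0.7] w 0.0585 j6 1.37
delta units [-0.192 -0.375  0.719]
```

Call:
play_rows(deltas=[0.5, -0.19, -0.38, 0.3, 0, 0.5, 0, 0, 0.3, 0, 0.5, 0, 0, 0, 0, 0.5, 0, 0, 0, 0])

```text
clock: 6.82
eef_pos: [0.5218, -0.078, 0.0666]
tool_rot: [1.0, 0.002, 0.001, -0.007]
ft_force: [0.5, -0.0, -0.5]
grip_width: 0.0583
```

```bash
python3 go.py .522 -.0815 .04;  python3 - <<'E'
from workcell import vision
import cv2
c=vision.camera("scene")["color"]
t=vision.camera("top")["color"]
cv2.imwrite("pics/g2.png",cv2.hconcat([cv2.resize(c[130:220,230:350],(400,300)),cv2.resize(t[150:225,250:350],(400,300))]))
E
```

```text
t 6.83 pos [ 0.5218 -0.078   0.0666] yaw deg 0.22 tilt [0.0028 0.0148] F [ 0.5 -0.  -0.5] w 0.0583 j6 1.41
delta units [0.002 0.064 0.442]
```

View pics/g2.png

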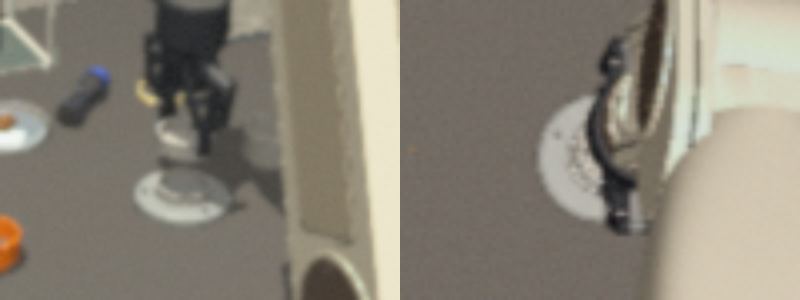

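The pan hangs level above the collar (scene crop 185,135 over 185,185). Descending.

Call:
play_rows(deltas=[0.5, 0, 0.06, 0.2, 0, 0.5, 0, 0, 0.2, 0, 0.5, 0, 0, 0, 0])

```text
clock: 7.3
eef_pos: [0.5228, -0.0821, 0.0418]
tool_rot: [1.0, 0.002, 0.002, -0.007]
ft_force: [0.4, -0.7, -1.6]
grip_width: 0.0589
```

```bash
python3 go.py .522 -.0815 .0205
```

```text
t 7.3 pos [ 0.5228 -0.0821  0.0418] yaw deg 0.18 tilt [0.0049 0.0144] F [ 0.4 -0.7 -1.6] w 0.0589 j6 1.4
delta units [-0.014 -0.004  0.354]
```

Call:
play_rows(deltas=[0.5, 0, 0, 0.12, 0, 0.5, 0, 0, 0.12, 0, 0.5, 0, 0, 0.1, 0, 0.5, 0, 0, 0.03, 0, 0.5, 0, 0, 0, 0])

```text
clock: 7.92
eef_pos: [0.5229, -0.0816, 0.0207]
tool_rot: [1.0, 0.002, 0.003, -0.007]
ft_force: [-1.1, 0.6, -0.9]
grip_width: 0.059
```

```bash
python3 go.py .522 -.0815 .0205
```

```text
t 7.92 pos [ 0.5229 -0.0816  0.0207] yaw deg 0.17 tilt [0.0057 0.0148] F [-1.1  0.6 -0.9] w 0.059 j6 1.4
delta units [-0.014 -0.001  0.004]
```

Call:
play_rows(deltas=[0.5, 0, 0, 0.02, 0, 0.75, 0, 0, 0, 0, 1, 0, 0, 0, 0, 1, 0, 0, 0, 0, 1, 0, 0, -0.6, 0, 1, 0, 0, -1, 0, 1, -0.2, -1, -0.6, 0, 1, -0.3, -1, 0, 0, 1, -0.3, -1, 0, 0, 1, -0.3, -1, 0, 0, 1, -0.3, -1, 0, 0, 1, 0, 0, 0, 0])

```text
clock: 9.43
eef_pos: [0.4416, 0.2144, 0.1556]
tool_rot: [1.0, -0.0, 0.006, -0.009]
ft_force: [0.1, -1.1, 0.0]
grip_width: 0.0856
```

```bash
python3 go.py .4249 .2438 .06;  python3 - <<'E'
from workcell import vision
from h import *
C={n:vision.camera(n) for n in("scene","top")}
M["pan"]=np.r_[ring(.030,.012),ring(.030,.028)]
b=ray(C["top"],(300,190),0)
ims=[]
for k,c in C.items():
    p=np.array([.5222,-.0831,.014]); im=cv2.resize(c["color"],None,fx=6,fy=6,interpolation=cv2.INTER_CUBIC)
    for n,q in(("pan",p),("base",p*[1,1,0])): cv2.polylines(im,[np.int32((hull(c,n,q)+.5)*6)],1,(0,255,0))
    g=proj(c,p[None])[0].astype(int)*6; ims.append(im[g[1]-150:g[1]+150,g[0]-200:g[0]+200])
cv2.imwrite("pics/g3.png",cv2.hconcat(ims))
E
```

```text
t 9.43 pos [0.4416 0.2144 0.1556] yaw deg -0.06 tilt [0.0119 0.0184] F [ 0.1 -1.1  0. ] w 0.0856 j6 2.02
delta units [-0.298 -0.461  1.598]
```

View pics/g3.png

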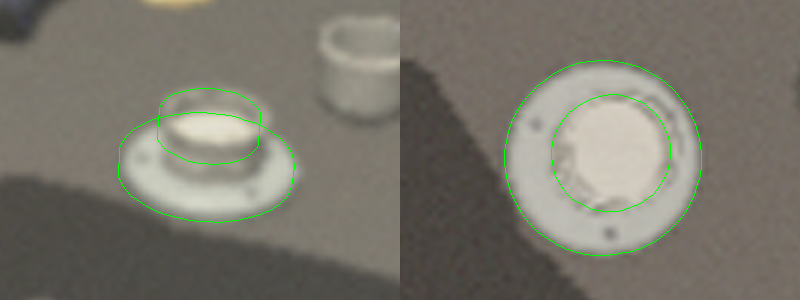

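The pan looks slightly right of its predicted outline in both views. I'll check closer, without overlay lines over the edges.

Run:
```python
from workcell import vision
from h import *
C={n:vision.camera(n) for n in("scene","top")}
ims=[]
for k,c in C.items():
    s=14; p=np.array([.5217,-.0831,.030]); g=proj(c,p[None])[0]; g0=g.astype(int)
    im=c["color"][g0[1]-20:g0[1]+20,g0[0]-14:g0[0]+14]
    im=cv2.resize(im,None,fx=s,fy=s,interpolation=cv2.INTER_CUBIC)
    for q in (ring(.03,.042)+p*[1,1,0],ring(.03,.024)+p*[1,1,0]):
        for u in proj(c,q)[::3]: cv2.circle(im,tuple(int(v) for v in (u-g0+[14,20]+.5)*s),1,(0,255,0) if q[0,2]>.03 else (0,0,255),-1)
    ims.append(im)
cv2.imwrite("pics/g4.png",cv2.hconcat(ims))
```

```text
(no output)
```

View pics/g4.png

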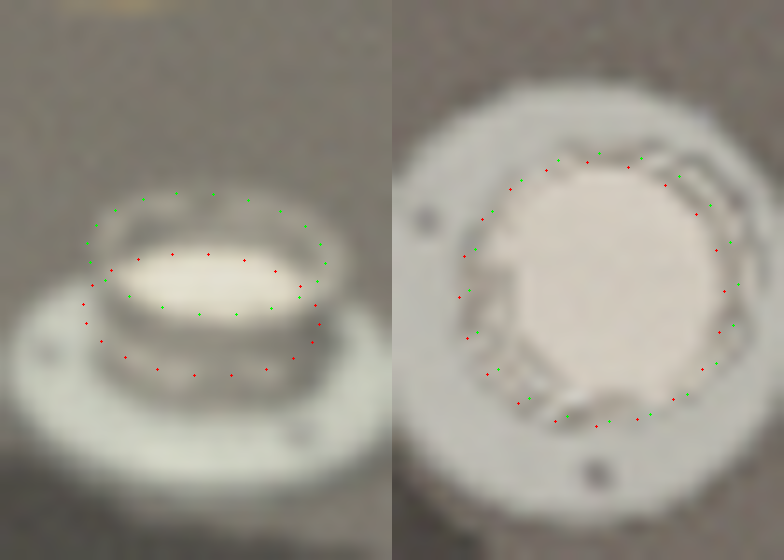

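In both views the pan rim is level and at the seated height, about 2 mm toward -y of my base estimate. The scene fit of the base also gave y=-.0858, so I'll place the rest at about (.522,-.085). On to the fine sieve.

Call:
play_rows(deltas=[1, -0.29, -0.46, 0.5, 0, 1, 0, 0, 0.6, 0, 1, 0, 0, 0.3, 0, 1, 0, 0, 0, 0])

```text
clock: 10.12
eef_pos: [0.4309, 0.2328, 0.07]
tool_rot: [1.0, -0.012, 0.007, -0.008]
ft_force: [-0.1, -0.1, -0.7]
grip_width: 0.0856
```

```bash
python3 go.py .4249 .2438 .009
```

```text
t 10.12 pos [0.4309 0.2328 0.07  ] yaw deg -1.39 tilt [0.0139 0.0165] F [-0.1 -0.1 -0.7] w 0.0856 j6 2.09
delta units [-0.118 -0.163  1.018]
```

Call:
play_rows(deltas=[1, -0.1, -0.16, 0.2, -1.3, 1, 0, 0, 0, 0])

```text
clock: 10.38
eef_pos: [0.4267, 0.2421, 0.0585]
tool_rot: [1.0, -0.002, 0.008, -0.009]
ft_force: [-0.5, 0.1, 0.3]
grip_width: 0.0854
```

```bash
python3 go.py .4249 .2438 .009
```

```text
t 10.38 pos [0.4267 0.2421 0.0585] yaw deg -0.22 tilt [0.0155 0.0175] F [-0.5  0.1  0.3] w 0.0854 j6 2.09
delta units [-0.042 -0.014  0.825]
```

Call:
play_rows(deltas=[1, -0.02, -0.03, 0.45, 0, 1, 0, 0, 0.37, 0, 1, 0, 0, 0, 0, 1, 0, 0, 0, 0])

```text
clock: 10.88
eef_pos: [0.4296, 0.2466, 0.0119]
tool_rot: [1.0, -0.002, 0.011, -0.01]
ft_force: [-0.4, 0.4, -0.6]
grip_width: 0.0854
```

```bash
python3 go.py .4249 .2438 .009
```

```text
t 10.88 pos [0.4296 0.2466 0.0119] yaw deg -0.21 tilt [0.0226 0.0209] F [-0.4  0.4 -0.6] w 0.0854 j6 2.09
delta units [-0.079  0.049  0.046]
```

Call:
play_rows(deltas=[1, -0.07, 0.04, 0.03, 0, 1, 0, 0, 0, 0, 0.5, 0, 0, 0, 0, 0.5, 0, 0, 0, 0, 0.5, 0, 0, 0, 0, 0.5, 0, 0, 0, 0])

```text
clock: 11.62
eef_pos: [0.4266, 0.245, 0.0132]
tool_rot: [1.0, -0.002, 0.013, -0.012]
ft_force: [0.2, 0.0, -1.1]
grip_width: 0.0583
```

```bash
python3 go.py .4249 .2438 .1
```

```text
t 11.62 pos [0.4266 0.245  0.0132] yaw deg -0.22 tilt [0.0266 0.0234] F [ 0.2  0.  -1.1] w 0.0583 j6 2.09
delta units [ 0.01  -0.014 -1.448]
```

Gripped at 58.3 mm. The tool tilt creeps radially outward by about 0.001 rad per row, so I'll use fewer idle rows and turn the jaws tangential for later picks.

Call:
play_rows(deltas=[0.5, 0, 0, -0.7, 0, 0.5, 0.1, 0.3, -0.9, 0, 0.5, 0.3, 1, -0.1, 0, 0.5, 0.3, 1, 0, 0, 0.5, 0.3, 1, 0, 0, 0.5, 0.3, 1, 0, 0, 0.5, 0.2, 0.8, 0, 0, 0.5, 0, 0.4, 0, 0, 0.5, 0, 0, 0, 0])

```text
clock: 12.75
eef_pos: [0.5174, -0.0945, 0.1115]
tool_rot: [1.0, 0.0, 0.015, -0.011]
ft_force: [-0.3, 0.2, -1.3]
grip_width: 0.0589
```

```bash
python3 go.py .522 -.084 .075
```

```text
t 12.75 pos [ 0.5174 -0.0945  0.1115] yaw deg -0.0 tilt [0.0293 0.0215] F [-0.3  0.2 -1.3] w 0.0589 j6 1.37
delta units [ 0.06  -0.161  0.614]
```

Call:
play_rows(deltas=[0.5, 0.06, -0.16, 0.5, 0, 0.5, 0, 0, 0.1, 0, 0.5, 0, 0, 0, 0])

```text
clock: 13.12
eef_pos: [0.5221, -0.0826, 0.0754]
tool_rot: [1.0, 0.001, 0.015, -0.011]
ft_force: [-0.3, 0.6, -1.8]
grip_width: 0.0585
```

```bash
python3 go.py .522 -.084 .045
```

```text
t 13.12 pos [ 0.5221 -0.0826  0.0754] yaw deg 0.06 tilt [0.0292 0.0222] F [-0.3  0.6 -1.8] w 0.0585 j6 1.4
delta units [-0.016  0.035  0.506]
```

Call:
play_rows(deltas=[0.5, -0.01, 0.03, 0.15, 0, 0.5, 0, 0.01, 0.15, 0, 0.5, 0, 0, 0.12, 0, 0.5, 0, 0, 0.05, 0])

```text
clock: 13.62
eef_pos: [0.5235, -0.0842, 0.0473]
tool_rot: [1.0, 0.001, 0.016, -0.011]
ft_force: [-0.0, -0.6, -0.0]
grip_width: 0.0588
```

```bash
python3 go.py .522 -.084 .045;  python3 - <<'E'
from workcell import vision
import cv2
c=vision.camera("scene")["color"]
t=vision.camera("top")["color"]
cv2.imwrite("pics/g5.png",cv2.hconcat([cv2.resize(c[150:210,250:330],(400,300),interpolation=2),cv2.resize(t[160:220,260:340],(400,300),interpolation=2)]))
E
```

```text
t 13.62 pos [ 0.5235 -0.0842  0.0473] yaw deg 0.13 tilt [0.0323 0.0216] F [-0.  -0.6 -0. ] w 0.0588 j6 1.39
delta units [-0.026 -0.002  0.037]
```

View pics/g5.png

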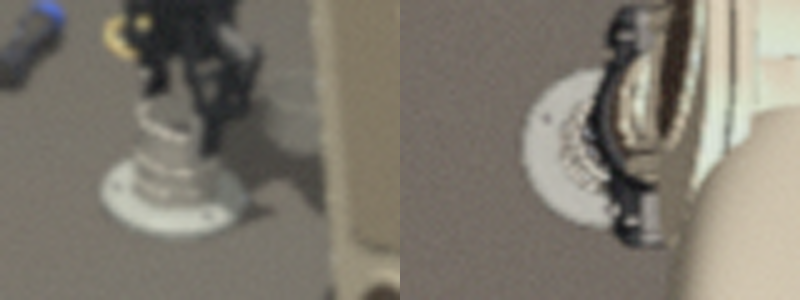

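The sieve sits in line on the pan. Lowering the last 2 mm, releasing, lifting and turning the jaws.

Call:
play_rows(deltas=[0.5, -0.01, 0, 0.05, 0, 0.8, 0, 0, 0, 0, 1, 0, 0, 0, 0, 1, 0, 0, -0.7, 0, 1, 0, 0, -1, 0, 1, 0.3, 1, 0, -10, 1, 0.3, 1, 0, -10, 1, 0, 0, 0, -10, 1, 0, 0, 0, -10, 1, 0, 0, 0, -10, 1, 0, 0, 0, -10, 1, 0, 0, 0, -10])

```text
clock: 15.22
eef_pos: [0.5693, -0.2056, 0.1505]
tool_rot: [0.806, 0.591, 0.021, 0.004]
ft_force: [-0.5, 0.3, 0.4]
grip_width: 0.0855
```

Call:
play_rows(deltas=[1, 0, 0, 0, -10, 1, 0, 0, 0, -10])

```text
clock: 15.48
eef_pos: [0.5693, -0.2057, 0.1504]
tool_rot: [0.687, 0.726, 0.02, 0.007]
ft_force: [-0.1, -0.1, 0.0]
grip_width: 0.0857
```

```bash
python3 go.py .5549 -.2216 .08;  python3 - <<'E'
from workcell import vision
from h import *
C={n:vision.camera(n) for n in("scene","top")}
ims=[]
for k,c in C.items():
    s=14; p=np.array([.5217,-.085,.04]); g=proj(c,p[None])[0]; g0=g.astype(int)
    im=c["color"][g0[1]-20:g0[1]+20,g0[0]-14:g0[0]+14]
    im=cv2.resize(im,None,fx=s,fy=s,interpolation=cv2.INTER_CUBIC)
    for q in (ring(.03,.068)+p*[1,1,0],ring(.03,.042)+p*[1,1,0]):
        for u in proj(c,q)[::3]: cv2.circle(im,tuple(int(v) for v in (u-g0+[14,20]+.5)*s),1,(0,255,0) if q[0,2]>.05 else (0,0,255),-1)
    ims.append(im)
cv2.imwrite("pics/g6.png",cv2.hconcat(ims))
E
```

```text
t 15.47 pos [ 0.5693 -0.2057  0.1504] yaw deg 93.17 tilt [0.0381 0.0192] F [-0.1 -0.1  0. ] w 0.0857 j6 -0.42
delta units [-0.272 -0.3    1.158]
```

View pics/g6.png

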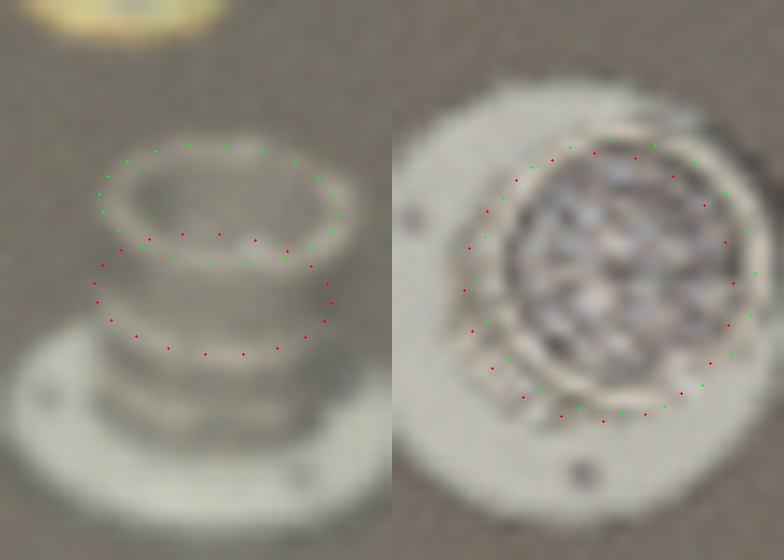

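The fine sieve is on the pan, level, and at about the right height. In the top view it is a few mm toward +x/-y, so I'll measure its rim quantitatively with a ring-brightness fit in both cameras.

```bash
cat > rim.py <<'E'
from h import *
from scipy.optimize import minimize
def rimfit(c,p,z,ri=.0265,ro=.0325):
    g=cv2.GaussianBlur(cv2.cvtColor(c["color"],cv2.COLOR_BGR2GRAY),(0,0),.5).astype(np.float32)
    S=lambda r,q:cv2.remap(g,proj(c,ring(r,z)+[*q,0]).astype(np.float32).reshape(-1,1,2),None,cv2.INTER_LINEAR).ravel()
    f=lambda q:-(S(.0285,q)-.5*S(.0245,q)-.5*S(.0325,q)).mean()
    G=[(f((p[0]+i,p[1]+j)),p[0]+i,p[1]+j) for i in np.arange(-.012,.0121,.0015) for j in np.arange(-.012,.0121,.0015)]
    b=min(G); r=minimize(f,b[1:],method="Nelder-Mead",options=dict(initial_simplex=[b[1:],(b[1]+.001,b[2]),(b[1],b[2]+.001)]))
    return np.round(r.x,4),round(-r.fun,1)
E
python3 - <<'E'
from rim import *
from workcell import vision
for k in("top","scene"):
    c=dict(np.load(k+".npz")); d=vision.camera(k); np.savez(k+"1.npz",**d)
    print(k,"fine0",rimfit(c,(.425,.2438),.036),"coarse0",rimfit(c,(.555,-.222),.044),"collar0",rimfit(c,(.522,-.084),.024),"coarse now",rimfit(d,(.555,-.222),.044))
    for z in(.064,.068,.072,.076): print("  stack z",z,rimfit(d,(.522,-.085),z))
E
```

```text
top fine0 (array([0.4247, 0.242 ]), np.float64(37.3)) coarse0 (array([ 0.5529, -0.2172]), np.float64(29.6)) collar0 (array([ 0.5118, -0.0979]), np.float64(4.7)) coarse now (array([ 0.5526, -0.2174]), np.float64(19.7))
  stack z 0.064 (array([ 0.525, -0.088]), np.float64(18.3))
  stack z 0.068 (array([ 0.5246, -0.0873]), np.float64(18.8))
  stack z 0.072 (array([ 0.5242, -0.0866]), np.float64(19.1))
  stack z 0.076 (array([ 0.5239, -0.0859]), np.float64(19.4))
scene fine0 (array([0.4216, 0.2417]), np.float64(11.6)) coarse0 (array([ 0.5492, -0.2173]), np.float64(6.1)) collar0 (array([ 0.5205, -0.0855]), np.float64(4.1)) coarse now (array([ 0.5495, -0.2173]), np.float64(4.1))
  stack z 0.064 (array([ 0.5268, -0.0917]), np.float64(5.8))
  stack z 0.068 (array([ 0.521 , -0.0876]), np.float64(5.9))
  stack z 0.072 (array([ 0.5153, -0.0835]), np.float64(6.0))
  stack z 0.076 (array([ 0.5095, -0.0794]), np.float64(6.0))
```

The ring fit settles it. With the seated height of 0.068 m, the two cameras disagree by exactly their usual 3.5 mm x offset, so the sieve is home at (.5246,-.0873). The coarse sieve's rim is at y=-.2173; the silhouette estimate was 4 mm off because of shadow, so I'll use the rim fit.

Call:
play_rows(deltas=[1, -0.2, -0.3, 0.6, 3.2, 1, 0, 0, 0.5, 0, 1, 0, 0, 0, 0])

```text
clock: 16.05
eef_pos: [0.5551, -0.2178, 0.0833]
tool_rot: [0.713, 0.7, 0.021, 0.008]
ft_force: [-1.5, 0.5, 0.6]
grip_width: 0.0857
```

```bash
python3 go.py .5517 -.2173 .016; python3 -c "
from rim import *
for k in('top','scene'):
    c=dict(np.load(k+'.npz')); print(k,'pan',rimfit(c,(.4258,.3854),.028),'lid disc',)"
```

```text
t 16.05 pos [ 0.5551 -0.2178  0.0833] yaw deg 88.96 tilt [0.041 0.018] F [-1.5  0.5  0.6] w 0.0857 j6 -0.37
delta units [-0.013 -0.103  1.119]
top pan (array([0.4256, 0.3832]), np.float64(26.0)) lid disc
scene pan (array([0.424 , 0.3819]), np.float64(10.9)) lid disc
```

Call:
play_rows(deltas=[1, -0.01, -0.1, 0.55, 0, 1, 0, 0, 0.5, 0, 1, 0, 0, 0, 0])

```text
clock: 16.42
eef_pos: [0.5551, -0.2184, 0.0235]
tool_rot: [0.715, 0.699, 0.022, 0.011]
ft_force: [-0.1, -0.2, -0.2]
grip_width: 0.0852
```

```bash
python3 go.py .5517 -.2173 .016
```

```text
t 16.43 pos [ 0.5551 -0.2184  0.0235] yaw deg 88.74 tilt [0.0473 0.0152] F [-0.1 -0.2 -0.2] w 0.0852 j6 -0.37
delta units [ 0.016 -0.062  0.123]
```

Call:
play_rows(deltas=[1, 0.02, -0.07, 0.12, 0, 0.5, 0, 0, 0, 0, 0.5, 0, 0, 0, 0, 0.5, 0, 0, 0, 0, 0.5, 0, 0, 0, 0])

```text
clock: 17.05
eef_pos: [0.5551, -0.2185, 0.0223]
tool_rot: [0.715, 0.699, 0.024, 0.016]
ft_force: [0.4, -0.3, -2.3]
grip_width: 0.0589
```

```bash
python3 go.py .5235 -.0873 .1
```

```text
t 17.05 pos [ 0.5551 -0.2185  0.0223] yaw deg 88.7 tilt [0.0564 0.0115] F [ 0.4 -0.3 -2.3] w 0.0589 j6 -0.37
delta units [ 2.19  -0.503 -1.298]
```

Call:
play_rows(deltas=[0.5, 0, 0, -0.8, 0, 0.5, 0, 0, -0.9, 0, 0.5, 1, -0.25, 0, 0, 0.5, 1, -0.2, 0, -1, 0.5, 0.2, 0, 0, 0, 0.5, 0, 0, 0, 0])

```text
clock: 17.8
eef_pos: [0.5249, -0.0848, 0.1269]
tool_rot: [0.71, 0.704, 0.025, 0.016]
ft_force: [-0.4, -0.8, -1.7]
grip_width: 0.0589
```

```bash
python3 go.py .527 -.0873 .1
```

```text
t 17.8 pos [ 0.5249 -0.0848  0.1269] yaw deg 89.56 tilt [0.0567 0.0125] F [-0.4 -0.8 -1.7] w 0.0589 j6 -0.16
delta units [-0.047  0.009  0.449]
```

Call:
play_rows(deltas=[0.5, -0.05, 0.01, 0.25, 0, 0.5, 0, 0, 0.15, 0, 0.5, 0, 0, 0, 0])

```text
clock: 18.18
eef_pos: [0.5269, -0.0908, 0.0998]
tool_rot: [0.711, 0.702, 0.023, 0.015]
ft_force: [0.6, 0.3, -0.8]
grip_width: 0.0585
```

```bash
python3 go.py .527 -.0873 .0803;  python3 - <<'E'
from workcell import vision
import cv2
c=vision.camera("scene")["color"]
t=vision.camera("top")["color"]
cv2.imwrite("pics/g7.png",cv2.hconcat([cv2.resize(c[140:200,250:330],(400,300),interpolation=2),cv2.resize(t[160:220,260:340],(400,300),interpolation=2)]))
E
```

```text
t 18.18 pos [ 0.5269 -0.0908  0.0998] yaw deg 89.31 tilt [0.0547 0.0115] F [ 0.6  0.3 -0.8] w 0.0585 j6 -0.17
delta units [ 0.054 -0.016  0.325]
```

View pics/g7.png

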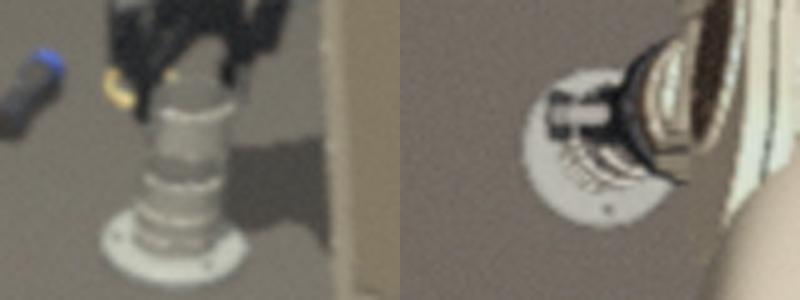

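The coarse sieve is upright, a few mm to the right (-y) of the stack, which agrees with the remaining 3 mm of delta. I'll correct that and descend.

Call:
play_rows(deltas=[0.5, 0.06, -0.02, 0.08, 0, 0.5, 0, 0, 0.06, 0, 0.5, 0, 0, 0, 0])

```text
clock: 18.65
eef_pos: [0.5271, -0.0871, 0.0922]
tool_rot: [0.711, 0.702, 0.024, 0.016]
ft_force: [-0.7, 0.3, -1.8]
grip_width: 0.0584
```

```bash
python3 go.py .527 -.0873 .0803
```

```text
t 18.65 pos [ 0.5271 -0.0871  0.0922] yaw deg 89.3 tilt [0.0571 0.0111] F [-0.7  0.3 -1.8] w 0.0584 j6 -0.16
delta units [-0.006 -0.013  0.198]
```

Call:
play_rows(deltas=[0.5, 0, -0.01, 0.1, 0, 0.5, 0, 0, 0.08, 0, 0.5, 0, 0, 0.03, 0])

```text
clock: 19.02
eef_pos: [0.5275, -0.0868, 0.0791]
tool_rot: [0.711, 0.702, 0.024, 0.016]
ft_force: [1.2, -0.6, -0.7]
grip_width: 0.0586
```

```bash
python3 go.py .527 -.0873 .0803
```

```text
t 19.02 pos [ 0.5275 -0.0868  0.0791] yaw deg 89.32 tilt [0.0579 0.011 ] F [ 1.2 -0.6 -0.7] w 0.0586 j6 -0.16
delta units [-0.008 -0.007 -0.02 ]
```

Now at the seated height with no load. Release, lift and head for the lid.

Call:
play_rows(deltas=[0.75, 0, 0, 0, 0, 1, 0, 0, 0, 0, 1, 0, 0, 0, 0, 1, 0, 0, -0.6, 0, 1, 0, 0.05, -1, 0, 1, 1, 0.1, 0, 0, 1, 1, 0.1, 0, 0, 1, 1, 0.1, 0, 0, 1, 1, 0.1, 0, 0, 1, 1, 0.1, 0, 0, 1, 1, 0.1, 0, 0, 0.5, 0, 0, 0, 0])

```text
clock: 20.52
eef_pos: [0.5717, 0.2814, 0.1895]
tool_rot: [0.713, 0.7, 0.03, 0.02]
ft_force: [-1.1, 0.2, -0.6]
grip_width: 0.0696
```

```bash
python3 - <<'E'
from rim import *
from workcell import vision
for k in("top","scene"):
    d=vision.camera(k); np.savez(k+"2.npz",**d)
    for z in(.098,.102,.106): print(k,"stack z",z,rimfit(d,(.5246,-.0873),z))
    c=dict(np.load(k+".npz")); n=proj(c,np.array([[.556,.374,.025]]))[0].astype(int); w=9
    g=cv2.cvtColor(c["color"],cv2.COLOR_BGR2GRAY)[n[1]-w:n[1]+w+1,n[0]-w:n[0]+w+1].astype(float)
    yy,xx=np.mgrid[-w:w+1,-w:w+1]; W=np.clip(110-g,0,None)*(np.hypot(xx,yy)<8)
    u=n+[(W*xx).sum()/W.sum(),(W*yy).sum()/W.sum()]; print(k,"knob",u,ray(c,u,.03).round(4),ray(c,u,.025).round(4))
E
python3 go.py .556 .374 .07
```

```text
top stack z 0.098 (array([ 0.5268, -0.0878]), np.float64(23.2))
top stack z 0.102 (array([ 0.5263, -0.087 ]), np.float64(23.3))
top stack z 0.106 (array([ 0.5259, -0.0863]), np.float64(23.6))
top knob [156.40779703 181.09777228] [0.556  0.3702 0.03  ] [0.5566 0.3715 0.025 ]
scene stack z 0.098 (array([ 0.529 , -0.0914]), np.float64(7.4))
scene stack z 0.102 (array([ 0.5224, -0.0872]), np.float64(7.4))
scene stack z 0.106 (array([ 0.5168, -0.0829]), np.float64(7.5))
scene knob [157.34248627 212.17823265] [0.5475 0.3742 0.03  ] [0.5546 0.3723 0.025 ]
t 20.62 pos [0.5715 0.2774 0.1896] yaw deg 88.71 tilt [0.0694 0.0114] F [ 0.6 -0.6  0.2] w 0.0558 j6 0.48
delta units [ 1.577 -0.433  1.989]
```

Coarse sieve confirmed home: at z=.102 both cameras agree, with the usual offset, on (.5263,-.087) in the top frame. The lid knob is at about (.555,.371).

Call:
play_rows(deltas=[0.5, 0.8, -0.2, 0.5, -1, 0.5, 0.77, -0.15, 0.8, 0, 0.5, 0, 0, 0.5, 0, 0.5, 0, 0, 0, 0])

```text
clock: 21.12
eef_pos: [0.5626, 0.3679, 0.082]
tool_rot: [0.712, 0.701, 0.03, 0.022]
ft_force: [-0.4, -0.4, 0.5]
grip_width: 0.0429
```

```bash
python3 go.py .555 .371 .02
```

```text
t 21.12 pos [0.5626 0.3679 0.082 ] yaw deg 89.12 tilt [0.0732 0.0106] F [-0.4 -0.4  0.5] w 0.0429 j6 0.61
delta units [ 0.038 -0.202  1.022]
```

Call:
play_rows(deltas=[0.5, 0.04, -0.2, 0.4, 0, 0.5, 0, 0, 0.3, 0, 0.5, 0, 0, 0, 0])

```text
clock: 21.5
eef_pos: [0.5578, 0.368, 0.0436]
tool_rot: [0.714, 0.699, 0.033, 0.023]
ft_force: [0.6, 0.4, 0.6]
grip_width: 0.0426
```

```bash
python3 go.py .555 .371 .02;  python3 - <<'E'
from workcell import vision
import cv2
c=vision.camera("scene")["color"]
t=vision.camera("top")["color"]
cv2.imwrite("pics/g8.png",cv2.hconcat([cv2.resize(c[170:230,120:200],(400,300),interpolation=2),cv2.resize(t[150:210,115:195],(400,300),interpolation=2)]))
E
```

```text
t 21.5 pos [0.5578 0.368  0.0436] yaw deg 88.76 tilt [0.0791 0.0134] F [0.6 0.4 0.6] w 0.0426 j6 0.62
delta units [ 0.043 -0.079  0.39 ]
```

View pics/g8.png

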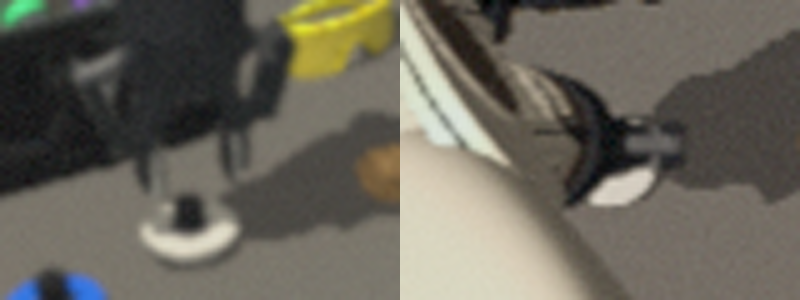

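The knob sits between the fingers (scene crop 187,213). Lowering and gripping.

Call:
play_rows(deltas=[0.5, 0.05, -0.1, 0.22, 0, 0.5, 0, 0, 0.14, 0, 0.5, 0, 0, 0, 0])

```text
clock: 21.98
eef_pos: [0.5559, 0.3733, 0.0241]
tool_rot: [0.714, 0.699, 0.036, 0.023]
ft_force: [0.1, -0.6, 0.6]
grip_width: 0.0427
```

```bash
python3 go.py .555 .371 .02
```

```text
t 21.98 pos [0.5559 0.3733 0.0241] yaw deg 88.77 tilt [0.0847 0.0174] F [ 0.1 -0.6  0.6] w 0.0427 j6 0.63
delta units [-0.041 -0.019  0.067]
```

Call:
play_rows(deltas=[0.5, -0.03, -0.02, 0.08, 0, 0.15, 0, 0, 0.02, 0, 0.1, 0, 0, 0, 0, 0.1, 0, 0, 0, 0, 0.1, 0, 0, 0, 0])

```text
clock: 22.6
eef_pos: [0.5553, 0.3721, 0.0181]
tool_rot: [0.714, 0.699, 0.037, 0.023]
ft_force: [-0.6, 0.4, -0.9]
grip_width: 0.0175
```

```bash
python3 go.py .525 -.087 .12
```

```text
t 22.6 pos [0.5553 0.3721 0.0181] yaw deg 88.79 tilt [0.0853 0.018 ] F [-0.6  0.4 -0.9] w 0.0175 j6 0.63
delta units [-7.625 -0.186 -1.874]
```

Gripped the knob at 17.5 mm. Lifting and carrying.

Call:
play_rows(deltas=[0.1, 0, 0, -0.5, 0, 0.1, 0, 0, -0.9, 0, 0.1, 0, 0, -0.8, 0, 0.1, -1, 0, 0, 0, 0.1, -1, 0, 0, 0, 0.1, -1, 0, 0, 0, 0.1, -1, 0, 0, 0, 0.1, -1, 0, 0, 0, 0.1, -1, 0, 0, 0, 0.1, -1, 0, 0, 0, 0.1, -0.5, 0, 0, 0, 0.1, 0, 0, 0, 0])

```text
clock: 24.1
eef_pos: [0.5346, -0.0939, 0.1448]
tool_rot: [0.714, 0.699, 0.037, 0.026]
ft_force: [0.4, -0.6, -0.9]
grip_width: 0.0175
```

```bash
python3 go.py .5255 -.087 .13
```

```text
t 24.1 pos [ 0.5346 -0.0939  0.1448] yaw deg 88.88 tilt [0.0884 0.0145] F [ 0.4 -0.6 -0.9] w 0.0175 j6 -0.17
delta units [ 0.108 -0.175  0.233]
```

Call:
play_rows(deltas=[0.1, 0.1, -0.17, 0.15, 0, 0.1, 0, 0, 0.06, 0, 0.1, 0, 0, 0, 0])

```text
clock: 24.48
eef_pos: [0.5258, -0.086, 0.1313]
tool_rot: [0.713, 0.7, 0.037, 0.026]
ft_force: [0.4, 0.9, -0.3]
grip_width: 0.0174
```

```bash
python3 go.py .5255 -.087 .11;  python3 - <<'E'
from workcell import vision
import cv2
c=vision.camera("scene")["color"]
t=vision.camera("top")["color"]
cv2.imwrite("pics/g9.png",cv2.hconcat([cv2.resize(c[125:185,250:330],(400,300),interpolation=2),cv2.resize(t[160:220,260:340],(400,300),interpolation=2)]))
E
```

```text
t 24.48 pos [ 0.5258 -0.086   0.1313] yaw deg 88.94 tilt [0.0887 0.0154] F [ 0.4  0.9 -0.3] w 0.0174 j6 -0.16
delta units [-0.023 -0.035  0.352]
```

View pics/g9.png

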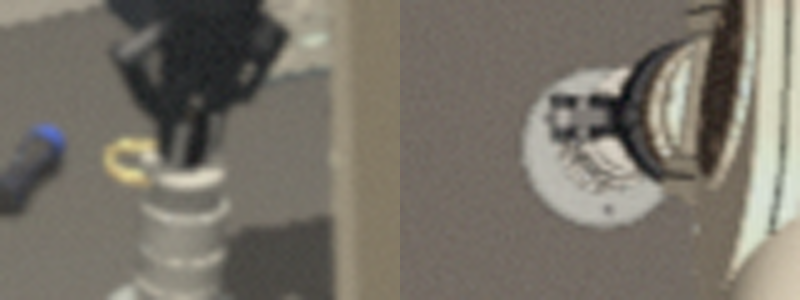

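The lid is level just above the coarse rim and in line (scene crop 187,178 over 185,210). Descending.

Call:
play_rows(deltas=[0.1, -0.01, -0.03, 0.12, 0, 0.1, 0, 0, 0.1, 0, 0.1, 0, 0, 0.05, 0])

```text
clock: 24.95
eef_pos: [0.5264, -0.0861, 0.1147]
tool_rot: [0.713, 0.7, 0.038, 0.026]
ft_force: [1.0, 0.4, -0.3]
grip_width: 0.0179
```

```bash
python3 go.py .5255 -.087 .11
```

```text
t 24.95 pos [ 0.5264 -0.0861  0.1147] yaw deg 88.99 tilt [0.0904 0.0151] F [ 1.   0.4 -0.3] w 0.0179 j6 -0.16
delta units [-0.017 -0.022  0.076]
```

Call:
play_rows(deltas=[0.1, -0.01, -0.02, 0.05, 0, 0.1, 0, 0, 0.03, 0, 0.1, 0, 0, 0, 0])

```text
clock: 25.32
eef_pos: [0.5259, -0.087, 0.11]
tool_rot: [0.713, 0.7, 0.038, 0.027]
ft_force: [0.4, 0.5, -0.9]
grip_width: 0.0178
```

```bash
python3 go.py .5255 -.087 .11
```

```text
t 25.32 pos [ 0.5259 -0.087   0.11  ] yaw deg 88.98 tilt [0.0912 0.0145] F [ 0.4  0.5 -0.9] w 0.0178 j6 -0.16
delta units [-0.001 -0.007 -0.   ]
```

Call:
play_rows(deltas=[0.35, 0, 0, 0, 0, 0.5, 0, 0, 0, 0, 0.5, 0, 0, 0, 0, 0.5, 0, 0, -0.5, 0, 0.5, 0, 0.05, -1, 0, 0.5, 1, 0, -0.3, 0, 0.5, 1, 0, 0, 0, 0.5, 1, 0, 0, 0, 0.5, 1, 0, 0, 0, 0.5, 1, 0, 0, 0, 0.5, 0, 0, 0, 0])

```text
clock: 26.7
eef_pos: [0.5277, 0.2193, 0.228]
tool_rot: [0.715, 0.698, 0.041, 0.028]
ft_force: [-0.1, 0.6, -0.1]
grip_width: 0.0425
```

```bash
python3 go.py .525 -.087 .12
python3 - <<'E'
from workcell import vision
from h import *
ims=[]
for k in("scene","top"):
    c=vision.camera(k); s=9; p=np.array([.5225 if k=="scene" else .526,-.087,.07]); g0=proj(c,p[None])[0].astype(int)
    im=cv2.resize(c["color"][g0[1]-30:g0[1]+30,g0[0]-22:g0[0]+22],None,fx=s,fy=s,interpolation=cv2.INTER_CUBIC)
    for r,z in((.03,.107),(.01,.127),(.03,.068)):
        for u in proj(c,ring(r,z)+p*[1,1,0])[::3]: cv2.circle(im,tuple(int(v) for v in (u-g0+[22,30]+.5)*s),1,(0,255,0),-1)
    ims.append(im)
    q=dict(np.load(k+".npz")); 
    for n,w in {"ame":(.551,-.378),"limo":(.56,.23),"bluec":(.44,-.239),"galena":(.426,-.376)}.items():
        u=proj(c,np.array([[*w,.02]]))[0].astype(int); sl=np.s_[u[1]-12:u[1]+12,u[0]-12:u[0]+12]
        print(k,n,np.round(cv2.phaseCorrelate(q["color"][sl].mean(2),c["color"][sl].mean(2))[0],2))
cv2.imwrite("pics/g10.png",cv2.hconcat(ims))
E
```

```text
t 26.7 pos [0.5277 0.2193 0.228 ] yaw deg 88.66 tilt [0.0974 0.0175] F [-0.1  0.6 -0.1] w 0.0425 j6 0.43
delta units [-5.14  -0.09   1.697]
scene ame [-1.18 10.08]
scene limo [-0.07 -0.18]
scene bluec [11.87  1.31]
scene galena [-6.8  -0.32]
top ame [-0.16 -0.  ]
top limo [-1.42  6.17]
top bluec [-0.04 -0.07]
top galena [-0.24 -0.36]
```

View pics/g10.png

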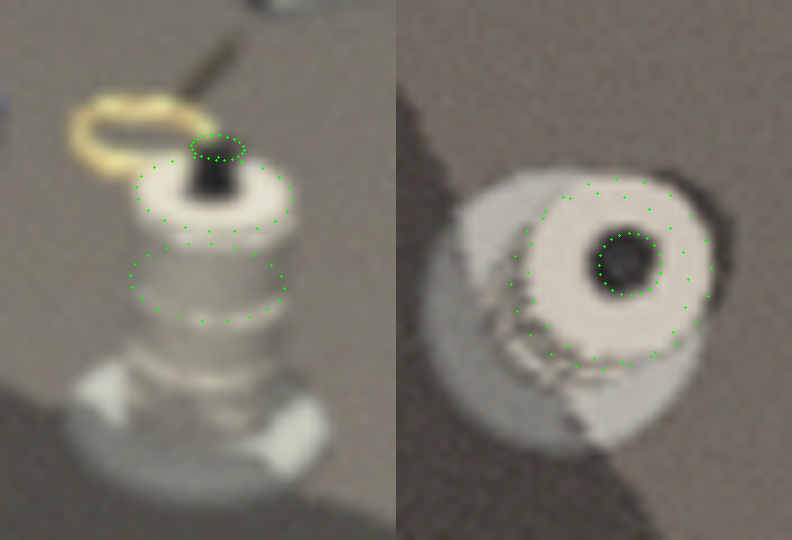

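The lid disc and knob lie on their predicted seated outlines in both views. Each specimen shows no shift in the camera that sees it unobstructed. Handing in.

```bash
python3 -c "
from workcell import ticket
print(ticket.job_done())"
```

```text
the job is handed in; nothing more can be done
None
```

The column is built on the base in order (pan, fine sieve, coarse sieve, lid) and was handed in at about 27 s of the 93 s allowed. The hand-in gave no verdict.

**Seating:**
- **Sieves:** Rim fits in both cameras put the fine sieve at 68 mm and the coarse sieve at 102 mm, their seated heights. They sit about 2 mm apart sideways.
- **Lid:** Its disc and knob match their seated outlines to about 1–2 mm in both views. I judged this by eye.
- **Pan:** It looked level and at seated height, about 2 mm off the base centre. I checked it only by eye from overlays, with no numerical fit.

**Bystanders:** Each specimen showed under 0.4 px of shift in the camera that saw it clear. The other camera's comparisons for the same specimens gave large values (6–12 px). I put those down to the arm or its shadow covering them and did not check further. The gripper was clear of everything at the end.

**Disagreements:**
- **Camera offset:** The two cameras differ by a steady 3–4 mm in x, which I allowed for.
- **First position estimates:** The initial outline fits were 2–4 mm off because of shadows. That is why the first two pieces sit slightly to one side.
- **Tool tilt:** The tool's tilt crept up to about 0.1 rad over the run. I turned the jaws so it did not tip the last two pieces.

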